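# Scrape the baking plate clean and hang up the scraper

## Task

Clean the baking plate: with the handled scraper, push all four broken biscuit pieces off the plate into the crumb trough at its far end, without touching the pieces with the gripper. Then hang the scraper on the two-pronged hook stand by its handle, with the handle bar resting level on both prongs behind their upturned tips, and let go. Leave the other loose things on the table where they are.

Things in the scene. Friction and masses are not known exactly. Their poses are not given: they have to be found in the camera images.
- plate: Fixed dark steel baking plate with crumb trough, 277 mm (x) by 156 mm (y). Origin on the table under its middle; +x points to the trough, away from the robot. Deck 36 mm above the table, x -135 to +70 mm, near end open. Side rims 12 mm above the deck, 144 mm between them, along deck and trough. Trough x +70 to +137 mm, floor 6 mm above the table, end wall 48 mm high.
- plate_edge (a point): Middle of the deck edge over which pieces fall into the trough, at deck height (36 mm above the table); axes as plate.
- scraper: Loose scraper, 0.3 kg, 104 mm high: white block 36 mm thick (x), 124 mm wide (y), 30 mm high; on it a D-handle, two legs (12 mm wide, at y +-56 mm) and a grey bar along y, 18 mm thick (x), 16 mm high, 124 mm long. Opening under the bar 100 mm wide, z 30 to 88 mm. Origin: middle of underside, z up. Stands on the table; same either way round.
- scraper_bar (a point): Centre of the scraper's grey handle bar, 96 mm above its underside; axes as scraper. Grip here from above, fingers closing along x.
- hook: Fixed steel hook stand: base 125 (x) by 110 (y) by 10 mm. Two uprights at x +45, y +-33 mm bend at 150 mm height into level parallel prongs towards -x (towards the robot), 10 mm rod, upper side 155 mm high; from x -28 mm they turn up, ending at x -36 mm, tips 173 mm high. Cross rod joins the uprights at 95 mm height. Origin: on the table under the base's middle.
- hook_seat (a point): Point midway between the two prongs, level with their upper side, 155 mm above the table, over the stand's origin; axes as hook. A handle bar resting on the prongs with its centre 8 mm above this point is hung.
- piece0: Loose brown broken biscuit piece 26 x 20 x 12 mm, starting flat on the plate's deck. Origin: middle of its underside.
- piece1: Loose brown broken biscuit piece 28 x 18 x 11 mm, starting flat on the plate's deck. Origin: middle of its underside.
- piece2: Loose brown broken biscuit piece 22 x 22 x 13 mm, starting flat on the plate's deck. Origin: middle of its underside.
- piece3: Loose brown broken biscuit piece 26 x 16 x 12 mm, starting flat on the plate's deck. Origin: middle of its underside.
- tin: Bystander: steel tin with paper label, 56 mm diameter, 75 mm high, standing upright about 120 mm beyond the scraper (+x side). Origin: middle of its underside.
- cutter: Bystander: round steel biscuit cutter ring, 68 mm diameter, 35 mm high, standing on the table about 120 mm on the robot's side of the scraper. Origin: middle of its underside.
- jar: Bystander: amber glass jar, 70 mm diameter, 110 mm high, near the back of the table. Origin: middle of its underside.
- spatula: Bystander: spatula lying on the table at the robot's left. Origin: on its underside.
- brush: Bystander: brush lying on the table at the robot's right. Origin: on its underside.
- bowl: Bystander: steel bowl, 100 mm diameter, 50 mm high, near the back of the table. Origin: middle of its underside.
Not all that is in view belongs to the job. Several things have the shape of the hook; the one meant has the colours described above.

How it is judged:
By the outcome, as a careful person would: the job done as asked, in the order asked, and still so for the second after the job is handed in, with the robot touching nothing.
It also fails if it takes over 64 s, if anything falls off the work surface, if the arm or the gripper's body presses on something with over 40 N, if the wrist force passes 120 N, or if a joint passes its speed limit or range.

## Robot

A 7-joint arm with a two-finger parallel gripper is mounted at the origin on the work surface. World frame = base frame: x ahead of the robot, y to its left, z up, the work surface at z = 0. Lengths are in m, angles in rad, forces in N, time in s.
With the tool pointing down it reaches from about 0.425 to 0.875 m from the base axis. Payload 4.7 kg.
Tool frame: the origin (TCP) lies on the centre line of the jaws, within the pads' length; the fingertips stand ctrl.tcp_to_tips ahead of it and the grasp point (between the pads) lies 2 mm behind it (ctrl.tcp_to_tips is the distance from the TCP to the fingertips, in m); z points along the fingers, y is the line along which they close (so a half turn about z gives the same grasp; the last joint's range is limited). The gripper opens to 87 mm and grips with 3 to 60 N. Pads are 19 mm wide; open, the fingers measure 117 mm over their backs; the gripper's body (75 mm by 190 mm) begins 51 mm behind the grasp point.
Start: joints at [-1.179, 0.321, -0.07, 1.45, 0.023, 1.371, -0.057], TCP at [0.24, 0.604, 0.24] pointing down, gripper open.
Joint ranges: [-2.86, 2.86], [-0.3, 2.09], [-1.38, 1.24], [0.06, 2.45], [-1.56, 4.7], [0.09, 2.05], [-2.69, 2.69]. Speed limits (rad/s): [2.57, 2.57, 3.14, 3.14, 3.14, 3.14, 3.14].

## Interface

Orientations are given as a rotation vector (axis times angle).
In Python, from bench import ctrl, optics, close_job gives the robot as it stands.
- The arm moves only by the shell command python3 -m inch 'ROWS' [OPENING] [FORCE]. ROWS is JSON, a list of rows, each a list of 2 entries, a list of its own where there are three numbers: the shift along the tool's x, y, z in mm, then the turn, a rotation vector about the tool's x, y, z in degrees. In form: [[[x, y, z], [ax, ay, az]], ...]. A call has exactly 10 rows; each row shifts and turns the commanded pose from where the row before left it, along the tool's axes as they then stand; what a row does not reach is not made up. A row lasts 1/10 s, in which the tool goes at most 50 mm and 8.59 degrees, less where a joint would pass 70% of its speed; a pose out of reach is approached as far as the arm can. A call is refused whole if a number of a shift passes 50 or a number of a turn 8.59, either way. A call with a gripper value outside its range is refused whole. OPENING is the closure, from 0 (fully open) to 1 (shut), set as the call begins (- or left out, the last holds). The fingers move at their own pace and stop on an object; FORCE is the grip in N (left out, the last holds). Time passes only in rows, so rows that do not move let the fingers close, or fill a call up. It gives the time, the measured TCP pose, the force and the opening at its end, in the units of the state.
- ctrl.get_state(): the state, without advancing time (a new reading comes with each control period).
- optics.get_image(name): name is "side" or "top" or "wrist"; returns a dict with "image" (480x640x3 uint8, red, green, blue), "fx", "fy", "cx", "cy" (pixels), "dist" ([k1, k2, p1, p2, k3] as OpenCV has them; the pictures are not rectified), "R" (3x3) and "t" (3): a world point X has camera coordinates R X + t; the wrist camera has in their place "hand_eye" (4x4, takes a point from camera to tool coordinates, whose origin is the TCP and whose axes are the flange's). Camera axes: x right, y down, z forward; pixel columns grow to the right and rows downward; lengths in m; the calibration is good to about 2 mm. A picture is of the moment at which its call begins: read the wrist's pose just before it. There is no depth.
- close_job(): hands the job in, once; it reports no verdict.
The state is a dict: "time": time; "joint_positions": joint angles; "qd": joint speeds; "joint_torque": joint torques, N m; "position": TCP position; "tool_rot": TCP orientation; "ft_force": force on the tool from outside, world axes, zero at the start; "torque": the same for the moment, N m; "grip_width": opening from 0.0 (shut) to 1.0 (fully open).
Only numpy, scipy, OpenCV 4.12 (cv2) and the standard library are available. Lean on these libraries where they do the work, as an engineer would, in place of code of your own. Each camera call takes 0.05 s, during which the arm holds its last target. There are 200 camera calls.

## Working session

There is one attempt and no reset: what is moved stays moved. The work goes in short steps, Python scripts to look and compute and a shell command to move; the robot and the scene stay as the last step left them, time stands still between calls to the robot, and variables do not carry over. Pictures are saved under pics/ and viewed, on a budget of 10 in all, crops included, one or two more only if the job needs it, and the job is handed in when it is done.

```bash
ls; mkdir -p pics
cat > h.py <<'E'
import numpy as np, cv2
from scipy.spatial.transform import Rotation as Ro
from bench import ctrl, optics
def grab(n,f=None):
    s=ctrl.get_state(); d=optics.get_image(n); d['s']=s
    if n=='wrist':
        T=np.eye(4);T[:3,:3]=Ro.from_rotvec(s['tool_rot']).as_matrix();T[:3,3]=s['position']
        C=T@np.array(d['hand_eye']); d['Rc']=C[:3,:3];d['c']=C[:3,3]
    else:
        R=np.array(d['R']);d['Rc']=R.T;d['c']=-R.T@np.array(d['t'])
    d['K']=np.array([[d['fx'],0,d['cx']],[0,d['fy'],d['cy']],[0,0,1]])
    if f: cv2.imwrite('pics/'+f,d['image'][:,:,::-1])
    return d
def ray(d,uv):
    p=cv2.undistortPoints(np.array(uv,float).reshape(-1,1,2),d['K'],np.array(d['dist'],float)).reshape(-1,2)
    return np.c_[p,np.ones(len(p))]@d['Rc'].T
def onz(d,uv,z):
    r=ray(d,uv); return d['c']+r*((z-d['c'][2])/r[:,2])[:,None]
def proj(d,X):
    X=(np.array(X,float).reshape(-1,3)-d['c'])@d['Rc']
    return cv2.projectPoints(X,np.zeros(3),np.zeros(3),d['K'],np.array(d['dist'],float))[0].reshape(-1,2)
E
python3 - <<'E'
from h import *
print(ctrl.get_state(),ctrl.tcp_to_tips)
for n in('top','side'):
    d=grab(n,n+'1.png');print(n,d['c'],d['Rc'][:,2])
print(Ro.from_rotvec(ctrl.get_state()['tool_rot']).as_matrix().round(3))
E
```

```text
pics
{'time': 0.0, 'joint_positions': array([-1.17889333,  0.32182999, -0.0701079 ,  1.45164493,  0.0226413 ,
        1.37080386, -0.05690948]), 'qd': array([-0.00082837,  0.0014072 , -0.00182686, -0.00144091, -0.00030625,
       -0.00097524, -0.00223747]), 'joint_torque': array([ 2.70492337e-04, -4.91297328e+01, -4.03658794e-01, -3.12519264e+01,
       -6.37376332e-02,  4.42310655e-02,  1.81386049e-04]), 'position': array([0.23962785, 0.60366784, 0.23847223]), 'tool_rot': array([-5.89807269e-01, -3.08549715e+00,  2.96074848e-03]), 'ft_force': array([-0.93719625,  0.12922627, -0.00691936]), 'torque': array([-0.01662902,  0.03267193,  0.00487863]), 'grip_width': 0.9992162705150426} 0.017
top [ 0.2714731  -0.01928264  1.34015131] [ 0.18143395  0.02221033 -0.98315229]
side [-7.89331016e-04 -8.59131663e-01  7.13144430e-01] [ 0.40983598  0.75085431 -0.51793076]
[[-0.929  0.369 -0.001]
 [ 0.369  0.929 -0.002]
 [-0.    -0.002 -1.   ]]
```

View pics/top1.png

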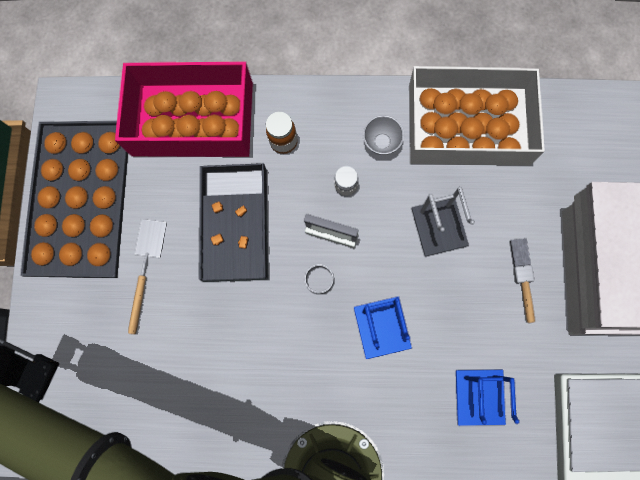

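View pics/side1.png

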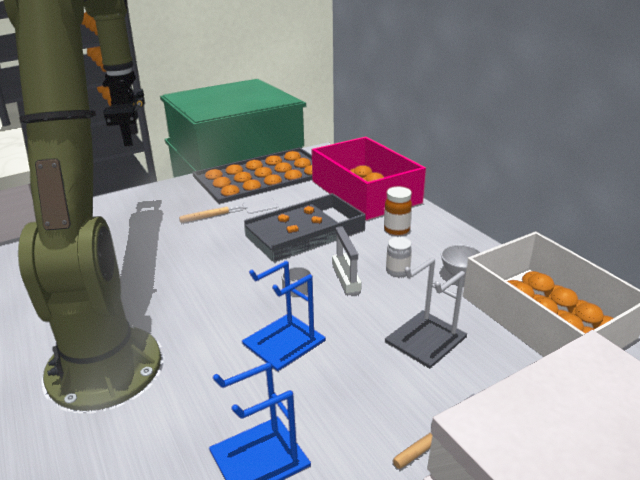

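The top view shows the plate at about (234,222), with pieces at (217,207), (241,211), (217,240) and (243,242). The scraper is at (331,230) with its bar at (331,226). The grey hook stand is at (440,225) with its prongs towards the lower left. The two blue stands are decoys.

Run:
```python
from h import *
d=grab('top');im=d['image'].astype(int);g=im.mean(2);sat=im.max(2)-im.min(2)
def comp(m,roi,amin=20):
    u0,v0,u1,v1=roi;mm=np.zeros(g.shape,np.uint8);mm[v0:v1,u0:u1]=m[v0:v1,u0:u1]
    cs,_=cv2.findContours(mm,cv2.RETR_EXTERNAL,cv2.CHAIN_APPROX_NONE)
    return sorted([c for c in cs if cv2.contourArea(c)>amin],key=cv2.contourArea)[::-1]
def box(c,z):
    X=onz(d,c.reshape(-1,2),z)[:,:2]*1000
    (cx,cy),(w,h),a=cv2.minAreaRect(X.astype(np.float32)); return np.round([cx,cy,w,h,a],1)
c=comp(g<110,(190,155,280,290));print('plate',[box(x,.048) for x in c[:1]])
for x in comp((im[:,:,0]-im[:,:,2]>60),(203,195,266,275),15):print('piece',box(x,.042),cv2.boundingRect(x))
for x in comp((g<135),(300,205,362,250),15):print('bar',box(x,.104),cv2.boundingRect(x))
for x in comp((g>215),(300,205,362,250),15):print('white',box(x,.02),cv2.boundingRect(x))
for x in comp((g<95),(405,180,480,260),15):print('base',box(x,.010),cv2.boundingRect(x))
t=np.hstack([cv2.resize(d['image'][y:y+90,x:x+90].copy(),(400,400),interpolation=cv2.INTER_CUBIC) for x,y in((290,190),(400,175))])
cv2.imwrite('pics/crop1.png',t[:,:,::-1])
```

```text
plate [array([573.8, 241. , 283.6, 164.6,   2.6])]
piece [532.  280.9  23.   25.2  28.8] (211, 234, 12, 11)
piece [526.5 219.4  19.6  28.2  81.2] (238, 236, 10, 12)
piece [610.9 285.1  22.4  21.7   3. ] (212, 202, 10, 10)
piece [601.6 227.   17.4  23.7  47.2] (235, 206, 12, 10)
bar [538.4   9.6 132.1  43.8  74.9] (304, 220, 56, 29)
bar [568.7  38.8  53.6   4.8  73.5] (307, 215, 24, 8)
white [545.   15.1 121.7   7.9  73.2] (305, 228, 50, 18)
base [ 585.6 -251.9  142.   121.8   14.1] (412, 189, 56, 68)
```

View pics/crop1.png

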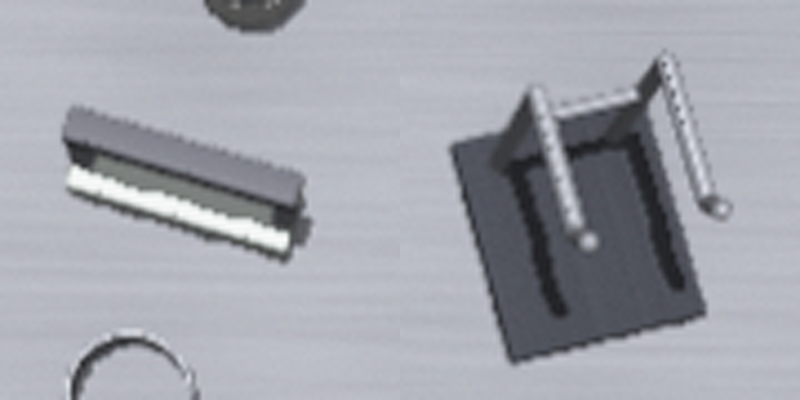

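Run:
```python
from h import *
d=grab('top')
def P(l,o,z): return (onz(d,np.array(l)/4.444+np.array(o)-.4,z)*1000)[:,:2].round(1)
b=P([(72,105),(303,178),(298,205),(65,138)],(290,190),.104);print(b,b.mean(0))
for e in(b[1]-b[0],b[2]-b[3]):print(np.hypot(*e),np.degrees(np.arctan2(e[1],e[0]))+90)
w=P([(70,168),(291,230)],(290,190),.03);print('w',w,np.degrees(np.arctan2(*(w[1]-w[0])[::-1]))+90)
o=(310,175)
o=(400-400/4.444,175)
tip=P([(588,241),(722,210)],o,.171);bk=P([(535,92),(665,60)],o,.153);base=P([(450,147),(513,362),(706,314)],o,.01)
print('tip',tip,'bk',bk,'base',base)
for e in(tip[1]-tip[0],bk[1]-bk[0],base[2]-base[1]):print(np.hypot(*e),np.degrees(np.arctan2(e[1],e[0]))+90)
print('base c',(base[0]+base[2])/2)
for e in (bk-tip):print(np.hypot(*e),np.degrees(np.arctan2(e[1],e[0])))
a=np.degrees(np.arctan2(*(base[0]-base[1])[::-1]));print(a)
print(tip.mean(0),bk.mean(0))
```

```text
[[580.8  67.2]
 [544.2 -49.9]
 [530.3 -47.5]
 [563.6  70.3]] [554.725  10.025]
122.68647032171067 -17.356810582943567
122.41621624605133 -15.784669831512375
w [[564.7  72.6]
 [532.2 -45.5]] -15.386399079392476
tip [[ 533.2 -225.9]
 [ 549.1 -290.3]] bk [[ 611.5 -204.8]
 [ 628.5 -268.9]] base [[ 620.8 -180.2]
 [ 502.4 -212.7]
 [ 529.8 -317.1]]
66.33377721794531 13.868651172179725
66.31598600639212 14.85350164450746
107.9357216124486 14.705736711947225
base c [ 575.3  -248.65]
81.09315630803867 15.081608328604103
82.23332657748924 15.084014068112241
15.349254122949128
[ 541.15 -258.1 ] [ 620.   -236.85]
```

```bash
python3 -m inch '[[[-35,-30,0],[0,0,0]],[[-35,-30,0],[0,0,0]],[[-35,-30,0],[0,0,0]],[[-35,-30,0],[0,0,0]],[[-35,-30,0],[0,0,0]],[[-35,-30,0],[0,0,0]],[[-35,-30,0],[0,0,0]],[[-35,-30,0],[0,0,0]],[[-35,-30,0],[0,0,0]],[[-35,-30,0],[0,0,0]]]' 0
python3 -m inch '[[[-40,-34,0],[0,0,0]],[[-40,-34,0],[0,0,0]],[[-40,-34,0],[0,0,0]],[[-40,-34,0],[0,0,0]],[[0,0,0],[0,0,8.5]],[[0,0,0],[0,0,8.5]],[[0,0,0],[0,0,8.5]],[[0,0,0],[0,0,8.5]],[[0,0,0],[0,0,8.5]],[[0,0,0],[0,0,8.5]]]'
python3 -m inch '[[[0,0,0],[0,0,8.5]],[[0,0,0],[0,0,8.5]],[[0,0,0],[0,0,8.5]],[[0,0,0],[0,0,8.5]],[[0,0,0],[0,0,0]],[[0,0,0],[0,0,0]],[[0,0,0],[0,0,0]],[[0,0,0],[0,0,0]],[[0,0,0],[0,0,0]],[[0,0,0],[0,0,0]]]'
cat >> h.py <<'E'
def go(p,yaw):
    "tool shift in mm, turn (deg) to world TCP p (m), tool y at yaw deg, pointing down"
    s=ctrl.get_state();M=Ro.from_rotvec(s['tool_rot']).as_matrix()
    a=np.radians(yaw);y=np.array([np.cos(a),np.sin(a),0]);z=np.array([0,0,-1.]);G=np.c_[np.cross(y,z),y,z]
    print('t%.1f pos'%s['time'],np.round(1000*np.array(s['position']),1),'yaw %.1f'%np.degrees(np.arctan2(M[1,1],M[0,1])),'F',np.round(s['ft_force'],1),'g %.3f'%s['grip_width'])
    print('shift',(M.T@(np.array(p)-s['position'])*1000).round(1),'after turn',(G.T@(np.array(p)-s['position'])*1000).round(1),'turn',np.degrees(Ro.from_matrix(M.T@G).as_rotvec()).round(2))
E
python3 - <<'E'
from h import *
go([.555,.010,.24],-16.5); grab('wrist','w1.png')
E
```

```text
time: 1.2
position: [0.4549, 0.1944, 0.2397]
tool_rot: [0.59, 3.085, 0.001]
ft_force: [1.3, 0.3, 0.8]
grip_width: 1.0
time: 2.2
position: [0.5482, 0.0196, 0.2394]
tool_rot: [-1.868, -2.525, 0.0]
ft_force: [-0.6, -0.1, -0.3]
grip_width: 1.004
time: 3.2
position: [0.5483, 0.0196, 0.2396]
tool_rot: [-2.519, -1.877, -0.0]
ft_force: [-0.5, 0.1, 0.0]
grip_width: 1.005
t3.2 pos [548.3  19.6 239.6] yaw -16.6 F [-0.5  0.1  0. ] g 1.005
shift [-7.2  9.1 -0.4] after turn [-7.3  9.1 -0.4] turn [ 0.   -0.   -0.12]
```

View pics/w1.png

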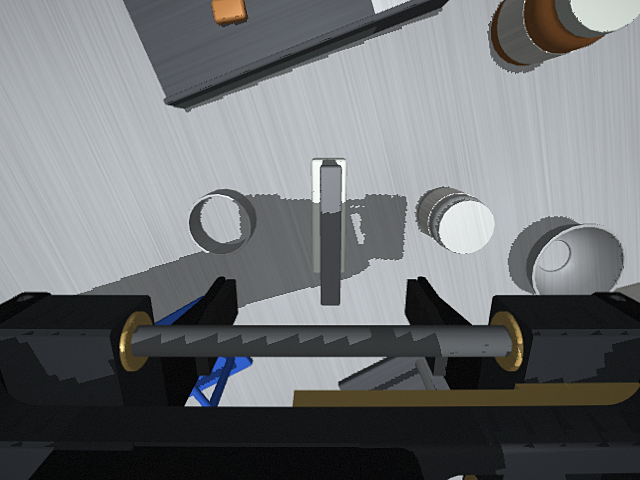

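The wrist view shows the bar running down the image, between columns 320 and 340 and rows 165 and 304, nearly parallel to the finger pads. I'll measure it from this picture.

Run:
```python
from h import *
d=grab('wrist')
b=onz(d,[(319.5,165.5),(339.5,165.5),(340.5,304.5),(321,304.5)],.104)*1000;print(b.round(1),b.mean(0))
e=b[3]-b[0];f=b[2]-b[1];print(np.degrees(np.arctan2(e[1],e[0]))+90,np.degrees(np.arctan2(f[1],f[0]))+90,np.hypot(*e[:2]))
m=b.mean(0)/1000;go([m[0],m[1],.24],-16.3)
# plate near right corner: rim top
print(onz(d,[(168,103),(447,5)],.048))
```

```text
[[562.9  72.9 104. ]
 [578.2  68.3 104. ]
 [545.6 -50.2 104. ]
 [528.8 -45.2 104. ]] [553.849171    11.46170506 104.        ]
-16.136498633921164 -15.373979835925127 122.91860329994975
t3.3 pos [548.4  19.6 239.6] yaw -16.6 F [ 0.2 -0.  -0.2] g 0.998
shift [-6.2  7.6 -0.4] after turn [-6.3  7.6 -0.4] turn [ 0.01 -0.01 -0.33]
[[0.44519966 0.16150739 0.048     ]
 [0.70318009 0.16535136 0.048     ]]
```

```bash
python3 -m inch '[[[-6,7.5,0],[0,0,-0.6]],[[0,0,25],[0,0,0]],[[0,0,25],[0,0,0]],[[0,0,25],[0,0,0]],[[0,0,25],[0,0,0]],[[0,0,25],[0,0,0]],[[0,0,20],[0,0,0]],[[0,0,0],[0,0,0]],[[0,0,0],[0,0,0]],[[0,0,0],[0,0,0]]]' 0
python3 -m inch '[[[0,0,0],[0,0,0]],[[0,0,0],[0,0,0]],[[0,0,0],[0,0,0]],[[0,0,0],[0,0,0]],[[0,0,0],[0,0,0]],[[0,0,0],[0,0,0]],[[0,0,0],[0,0,0]],[[0,0,0],[0,0,0]],[[0,0,0],[0,0,0]],[[0,0,0],[0,0,0]]]' 1 50
python3 - <<'E'
from h import *
# plate corners (rim top) in top view
d=grab('top','top2.png');go([.474,.241,.25],1)
x=d['image'][150:295,185:285];cv2.imwrite('pics/plate.png',cv2.resize(x,None,fx=4,fy=4,interpolation=cv2.INTER_CUBIC)[:,:,::-1])
E
```

```text
time: 4.3
position: [0.5549, 0.0118, 0.096]
tool_rot: [2.509, 1.889, 0.003]
ft_force: [0.3, 0.1, 0.7]
grip_width: 1.0
time: 5.3
position: [0.5539, 0.0117, 0.0945]
tool_rot: [2.51, 1.89, 0.0]
ft_force: [0.6, 0.2, -1.1]
grip_width: 0.2
t5.3 pos [553.9  11.7  94.6] yaw -16.0 F [-0.3 -0.1 -0.4] g 0.204
shift [ 198.3 -140.1 -155.5] after turn [ 230.7  -75.9 -155.4] turn [  0.02  -0.   -17.05]
```

View pics/plate.png

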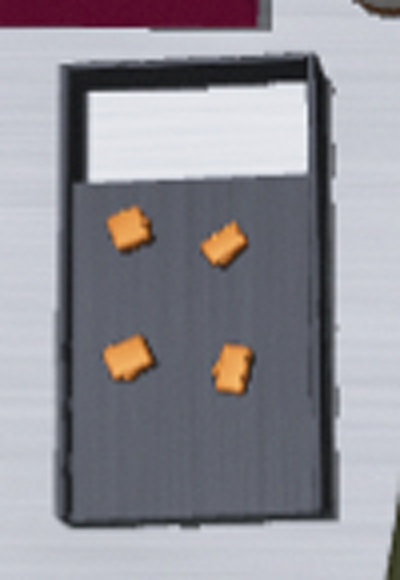

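The plate crop shows the deck/trough edge from (72,184) to (308,176) and the near deck edge from (70,522) to (322,516). The far wall's top corners are (60,66) and (312,55).

Run:
```python
from h import *
d=grab('top')
P=lambda l,z:(onz(d,np.array(l)/4+[184.6,149.6],z)*1000)[:,:2]
E=P([(72,184),(308,176)],.036);N=P([(70,522),(322,516)],.036);W=P([(60,66),(316,55)],.048)
for n,q in(('edge',E),('near',N),('wall',W)):
    e=q[1]-q[0];print(n,q.round(1).tolist(),q.mean(0).round(1),np.hypot(*e).round(1),np.degrees(np.arctan2(e[1],e[0])).round(2)+90)
f=W.mean(0)-N.mean(0);print(np.hypot(*f),np.degrees(np.arctan2(f[1],f[0])))
```

```text
edge [[639.3, 321.8], [645.2, 179.2]] [642.3 250.5] 142.8 2.3900000000000006
near [[434.7, 311.2], [440.3, 163.2]] [437.5 237.2] 148.2 2.1700000000000017
wall [[709.6, 330.5], [717.1, 175.5]] [713.4 253. ] 155.2 2.799999999999997
276.2663099542162 3.279581207774594
```

```bash
python3 -m inch '[[[0,0,-15],[0,0,0]],[[0,0,-20],[0,0,0]],[[0,0,-20],[0,0,0]],[[0,0,-20],[0,0,0]],[[0,0,0],[0,0,-6.3]],[[0,0,0],[0,0,-6.3]],[[0,0,0],[0,0,-6.3]],[[0,0,0],[0,0,0]],[[0,0,0],[0,0,0]],[[0,0,0],[0,0,0]]]'
python3 - <<'E'
from h import *
go([.468,.2402,.17],2.9)
E
```

```text
time: 6.4
position: [0.5537, 0.0117, 0.1697]
tool_rot: [-2.168, -2.274, 0.0]
ft_force: [-0.4, -0.7, -4.6]
grip_width: 0.201
t6.4 pos [553.7  11.7 169.7] yaw 2.7 F [-0.4 -0.7 -4.6] g 0.201
shift [232.4 -74.6  -0.3] after turn [232.6 -74.   -0.3] turn [-0.01 -0.   -0.16]
```

```bash
python3 -m inch '[[[29,-9,0],[0,0,-0.2]],[[29,-9,0],[0,0,0]],[[29,-9,0],[0,0,0]],[[29,-10,0],[0,0,0]],[[29,-9,0],[0,0,0]],[[29,-9,0],[0,0,0]],[[29,-9,0],[0,0,0]],[[29,-10,0],[0,0,0]],[[0,0,0],[0,0,0]],[[0,0,0],[0,0,0]]]'
python3 - <<'E'
from h import *
go([.468,.2402,.1305],2.9)
grab('wrist','w2.png')
E
```

```text
time: 7.4
position: [0.4672, 0.2401, 0.1695]
tool_rot: [2.16, 2.281, -0.001]
ft_force: [1.0, -1.7, -4.1]
grip_width: 0.196
t7.4 pos [467.2 240.1 169.5] yaw 3.1 F [ 1.  -1.7 -4.1] g 0.196
shift [ 0.1  0.8 39. ] after turn [ 0.1  0.8 39. ] turn [-0.    0.03  0.23]
```

View pics/w2.png

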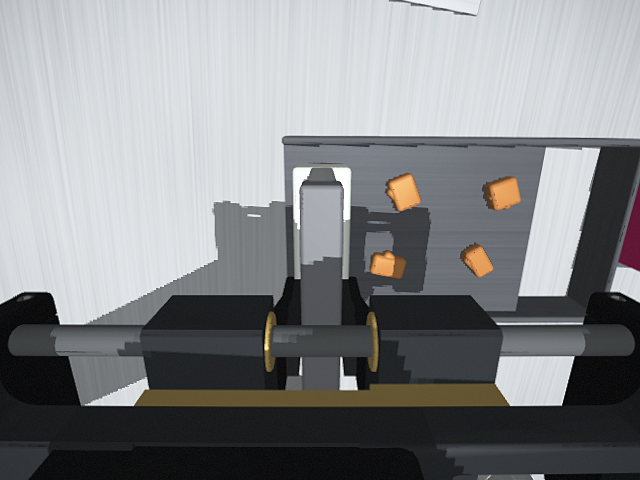

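Wrist view: the left rim's top runs from (286,138) to (640,141), and its inner edge is near row 146. The scraper sits just inside the near end, behind all the pieces.

Run:
```python
from h import *
d=grab('wrist')
L=onz(d,[(288,137),(600,138.5)],.048)*1000;I=onz(d,[(288,145),(540,147)],.048)*1000;N=onz(d,[(284.5,147),(285,190)],.036)*1000
Ed=onz(d,[(545,148),(519,310)],.036)*1000;Rr=onz(d,[(520,311),(585,313)],.048)*1000
S=onz(d,[(296,167),(348,167)],.1055)*1000
for q in(L,I,N,Ed,Rr,S):print(q[:,:2].round(1).tolist(),np.degrees(np.arctan2(*(q[1]-q[0])[1::-1])).round(2))
```

```text
[[439.3, 314.7], [671.2, 326.3]] 2.84
[[439.5, 309.0], [627.5, 317.6]] 2.62
[[435.7, 306.9], [436.8, 273.3]] -88.11
[[639.0, 317.0], [649.6, 175.8]] -85.7
[[642.7, 181.1], [700.2, 181.9]] 0.79
[[449.8, 299.0], [480.6, 300.6]] 2.95
```

```bash
python3 -m inch '[[[0,0,8],[0,0,0]],[[0,0,8],[0,0,0]],[[0,0,8],[0,0,0]],[[0,0,8],[0,0,0]],[[0,0,5],[0,0,0]],[[0,0,0.5],[0,0,0]],[[0,0,0],[0,0,0]],[[0,0,0],[0,0,0]],[[0,0,0],[0,0,0]],[[0,0,0],[0,0,0]]]'
python3 -m inch '[[[0,0,0.4],[0,0,0]],[[0,0,0.4],[0,0,0]],[[0,0,0],[0,0,0]],[[0,0,0],[0,0,0]],[[0,0,0],[0,0,0]],[[0,0,0],[0,0,0]],[[0,0,0],[0,0,0]],[[0,0,0],[0,0,0]],[[0,0,0],[0,0,0]],[[0,0,0],[0,0,0]]]'
```

```text
time: 8.5
position: [0.4678, 0.2396, 0.1324]
tool_rot: [2.161, 2.28, 0.001]
ft_force: [-0.4, -0.4, -4.5]
grip_width: 0.201
time: 9.5
position: [0.4676, 0.2395, 0.1313]
tool_rot: [-2.161, -2.28, -0.0]
ft_force: [-0.2, 0.9, -4.2]
grip_width: 0.202
```

```bash
python3 -m inch '[[[0,6,0],[0,0,0]],[[0,9,0],[0,0,0]],[[0,9,0],[0,0,0]],[[0,9,0],[0,0,0]],[[0,9,0],[0,0,0]],[[0,9,0],[0,0,0]],[[0,9,0],[0,0,0]],[[0,9,0],[0,0,0]],[[0,9,0],[0,0,0]],[[0,9,0],[0,0,0]]]'
python3 -m inch '[[[0,8,0],[0,0,0]],[[0,8,0],[0,0,0]],[[0,8,0],[0,0,0]],[[0,8,0],[0,0,0]],[[0,8,0],[0,0,0]],[[0,8,0],[0,0,0]],[[0,8,0],[0,0,0]],[[0,8,0],[0,0,0]],[[0,8,0],[0,0,0]],[[0,8,0],[0,0,0]]]'
python3 - <<'E'
from h import *
go([.66,.25,.132],3)
a=grab('wrist')['image'];b=grab('top')['image'][150:300,180:310]
x=np.hstack([cv2.resize(a,(400,300)),cv2.resize(b,(260,300))]);cv2.imwrite('pics/push.png',x[:,:,::-1])
E
```

```text
time: 10.5
position: [0.5552, 0.2442, 0.1312]
tool_rot: [-2.161, -2.28, 0.0]
ft_force: [-0.6, -0.4, -3.6]
grip_width: 0.199
time: 11.5
position: [0.6351, 0.2484, 0.1313]
tool_rot: [2.161, 2.28, 0.0]
ft_force: [0.2, -0.0, -4.8]
grip_width: 0.2
t11.5 pos [635.1 248.4 131.3] yaw 3.1 F [ 0.2 -0.  -4.8] g 0.200
shift [ 0.2 24.9 -0.7] after turn [ 0.3 24.9 -0.7] turn [ 0.01 -0.    0.06]
```

View pics/push.png

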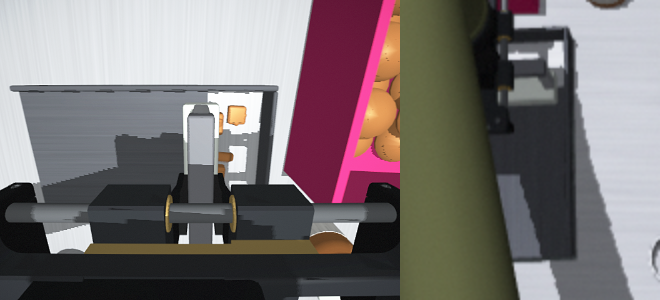

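Run:
```python
from h import *
d=grab('top');b=onz(d,[(185,156)],0)[0];print(b)
for h in(.08,.1,.12,.15,.18,.2):print(h,proj(d,[b[0],b[1],h]).round(1),onz(d,[(185,141)],h).round(3))
im=d['image'];print(im[125:160,200].tolist()[::2])
```

```text
[0.75238021 0.3824419  0.        ]
0.08 [[175.9 144.5]] [[0.761 0.361 0.08 ]]
0.1 [[173.5 141.5]] [[0.753 0.355 0.1  ]]
0.12 [[171.  138.3]] [[0.746 0.349 0.12 ]]
0.15 [[167.1 133.4]] [[0.734 0.34  0.15 ]]
0.18 [[163.  128.2]] [[0.722 0.331 0.18 ]]
0.2 [[160.2 124.6]] [[0.715 0.325 0.2  ]]
[[128, 133, 95], [136, 140, 102], [141, 145, 107], [136, 140, 102], [126, 131, 94], [116, 120, 83], [97, 101, 69], [71, 74, 50], [70, 73, 48], [71, 74, 48], [72, 75, 49], [75, 78, 53], [75, 78, 52], [77, 79, 54], [77, 79, 52], [79, 82, 55], [79, 81, 54], [79, 80, 54]]
```

Box is about 0.10 m high, well below the gripper body (0.184 m), so it's clear. I'll push 8 mm further, shake slightly, back off, lift and look.

```bash
python3 -m inch '[[[0,4,0],[0,0,0]],[[0,4,0],[0,0,0]],[[0,0,0],[0,0,0]],[[0,0,0],[0,0,0]],[[0,-5,0],[0,0,0]],[[0,-10,0],[0,0,0]],[[0,-15,0],[0,0,0]],[[0,-20,0],[0,0,0]],[[0,-20,0],[0,0,0]],[[0,-20,0],[0,0,0]]]'
python3 - <<'E'
from h import *
go([.66,.25,.132],3)
a=grab('wrist')['image'];cv2.imwrite('pics/push2.png',a[:,:,::-1])
E
```

```text
time: 12.65
position: [0.5507, 0.244, 0.1313]
tool_rot: [-2.161, -2.28, 0.0]
ft_force: [1.1, -0.6, -3.9]
grip_width: 0.202
t12.7 pos [550.7 244.  131.3] yaw 3.1 F [ 1.1 -0.6 -3.9] g 0.202
shift [  0.2 109.5  -0.7] after turn [  0.3 109.5  -0.7] turn [-0.03 -0.02  0.08]
```

View pics/push2.png

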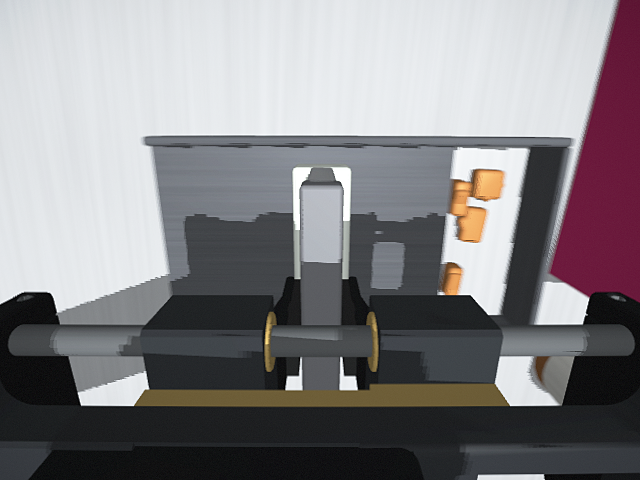

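All four pieces lie in the trough beyond the deck edge, at about (487,183), (460,197), (473,224) and (453,278). Next is the lift and transfer.

```bash
python3 -m inch '[[[0,0,-10],[0,0,0]],[[0,0,-20],[0,0,0]],[[0,0,-26],[0,0,0]],[[0,0,-26],[0,0,0]],[[0,0,-26],[0,0,0]],[[0,0,-26],[0,0,0]],[[0,0,-26],[0,0,0]],[[0,0,0],[0,0,-4]],[[0,0,0],[0,0,-4]],[[0,0,0],[0,0,-3.8]]]'
python3 - <<'E'
from h import *
go([.4595,-.280,.29],14.8)
d=grab('top');print(onz(d,[(358,305),(398,298),(370,345),(404,338)],.16).round(3))
E
```

```text
time: 13.7
position: [0.5531, 0.2438, 0.2927]
tool_rot: [1.912, 2.491, 0.003]
ft_force: [-0.4, 0.6, -3.7]
grip_width: 0.201
t13.7 pos [553.1 243.8 292.7] yaw 15.0 F [-0.4  0.6 -3.7] g 0.201
shift [-481.8 -225.7    2. ] after turn [-482.5 -224.2    2.7] turn [ 0.12 -0.02  0.18]
[[ 0.371 -0.05   0.16 ]
 [ 0.387 -0.133  0.16 ]
 [ 0.289 -0.075  0.16 ]
 [ 0.305 -0.145  0.16 ]]
```

```bash
python3 -m inch '[[[-25,-12,0],[0,0,0]],[[-40,-19,0],[0,0,0]],[[-40,-19,0],[0,0,0]],[[-40,-19,0],[0,0,0]],[[-40,-19,0],[0,0,0]],[[-40,-19,0],[0,0,0]],[[-40,-19,0],[0,0,0]],[[-40,-19,0],[0,0,0]],[[-40,-19,0],[0,0,0]],[[-40,-19,0],[0,0,0]]]'
python3 -m inch '[[[-40,-17,0],[0,0,0]],[[-35,-14,0],[0,0,0]],[[-20,-10,0],[0,0,0]],[[0,0,20],[0,0,0]],[[0,0,25],[0,0,0]],[[0,0,25],[0,0,0]],[[0,0,20],[0,0,0]],[[0,0,10],[0,0,0]],[[0,0,0],[0,0,0]],[[0,0,0],[0,0,0]]]'
python3 - <<'E'
from h import *
go([.4595,-.280,.188],14.8)
d=grab('wrist','w4.png')
E
```

```text
time: 14.75
position: [0.4738, -0.1773, 0.2924]
tool_rot: [1.917, 2.487, 0.003]
ft_force: [1.3, -0.0, -4.1]
grip_width: 0.197
time: 15.75
position: [0.4596, -0.2778, 0.1924]
tool_rot: [1.915, 2.488, 0.001]
ft_force: [-0.3, 0.0, -3.2]
grip_width: 0.203
t15.8 pos [ 459.6 -277.8  192.4] yaw 14.8 F [-0.3  0.  -3.2] g 0.203
shift [-2.1 -0.7  4.4] after turn [-2.1 -0.7  4.4] turn [0.08 0.06 0.03]
```

View pics/w4.png

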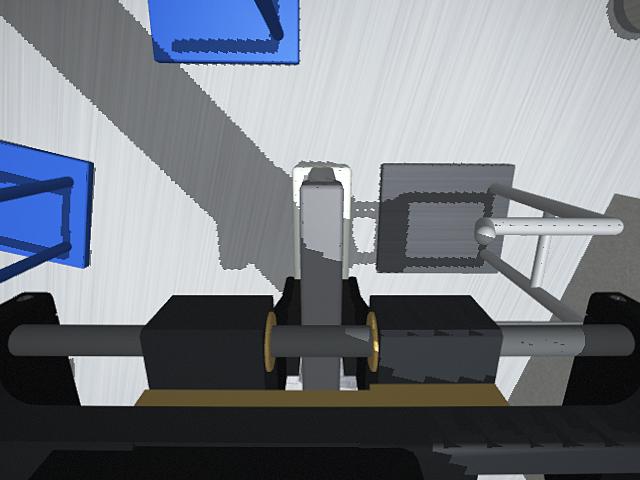

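The left prong is visible, from its tip at (485,231) to the bend at (615,226), and it runs parallel to the tool's y axis. I'll cross-check the hook pose from it.

Run:
```python
from h import *
d=grab('wrist')
p=np.r_[onz(d,[(484,232)],.172),onz(d,[(510,226.5),(612,226.5)],.152)]*1000;print(p.round(1))
a=np.radians(14.8);o=np.array([575.5,-249]);R=np.array([[np.cos(a),np.sin(a)],[-np.sin(a),np.cos(a)]])
print(((p[:,:2]-o)@R.T).round(1),'yaw',np.degrees(np.arctan2(*(p[2]-p[1])[1::-1])))
b=onz(d,[(380,164),(513,164),(377,272)],.01)*1000;print(((b[:,:2]-o)@R.T).round(1))
go([.5755+.004*np.cos(a),-.249+.004*np.sin(a),.188],14.8)
```

```text
[[ 530.  -225.1  172. ]
 [ 553.8 -221.5  152. ]
 [ 609.6 -206.7  152. ]]
[[-37.9  34.8]
 [-13.9  32.2]
 [ 43.8  32.2]] yaw 14.801116360115874
[[-64.4  53.7]
 [ 59.7  53.9]
 [-62.1 -54.4]]
t15.8 pos [ 459.9 -277.9  192.7] yaw 14.8 F [-0.2  0.5 -4.7] g 0.201
shift [ -1.7 123.1   5. ] after turn [ -1.6 123.1   4.7] turn [0.13 0.08 0.04]
```

```bash
python3 -m inch '[[[-1.5,10,1],[0,0,0]],[[0,14,1],[0,0,0]],[[0,14,0],[0,0,0]],[[0,14,0],[0,0,0]],[[0,14,0],[0,0,0]],[[0,14,0],[0,0,0]],[[0,14,0],[0,0,0]],[[0,14,0],[0,0,0]],[[0,14,0],[0,0,0]],[[0,0,0],[0,0,0]]]'
python3 -m inch '[[[0,0,5],[0,0,0]],[[0,0,5],[0,0,0]],[[0,0,5],[0,0,0]],[[0,0,5],[0,0,0]],[[0,0,4],[0,0,0]],[[0,0,2],[0,0,0]],[[0,0,1],[0,0,0]],[[0,0,0],[0,0,0]],[[0,0,0],[0,0,0]],[[0,0,0],[0,0,0]]]'
python3 - <<'E'
from h import *
a=np.radians(14.8)
go([.5755+.004*np.cos(a),-.249+.004*np.sin(a),.1615],14.8)
E
```

```text
time: 16.85
position: [0.5798, -0.2459, 0.1889]
tool_rot: [1.912, 2.492, 0.001]
ft_force: [0.9, -0.3, -4.7]
grip_width: 0.199
time: 17.85
position: [0.5775, -0.2476, 0.1625]
tool_rot: [1.915, 2.49, 0.0]
ft_force: [1.0, -0.0, -3.1]
grip_width: 0.197
t17.9 pos [ 577.5 -247.6  162.5] yaw 14.9 F [ 1.  -0.  -3.1] g 0.197
shift [-0.8  1.7  1. ] after turn [-0.8  1.7  1. ] turn [0.03 0.01 0.05]
```

```bash
python3 -m inch '[[[0,0,0.5],[0,0,0]],[[0,0,0.5],[0,0,0]],[[0,0,0.3],[0,0,0]],[[0,0,0],[0,0,0]],[[0,0,0],[0,0,0]],[[0,0,0],[0,0,0]],[[0,0,0],[0,0,0]],[[0,0,0],[0,0,0]],[[0,0,0],[0,0,0]],[[0,0,0],[0,0,0]]]'
python3 - <<'E'
from h import *
a=grab('side')['image'][200:400,340:540];cv2.imwrite('pics/hang.png',cv2.resize(a,(600,600),interpolation=cv2.INTER_CUBIC)[:,:,::-1])
E
```

```text
time: 18.85
position: [0.5775, -0.2476, 0.1614]
tool_rot: [1.915, 2.49, 0.001]
ft_force: [-2.4, 1.3, 4.9]
grip_width: 0.205
```

View pics/hang.png

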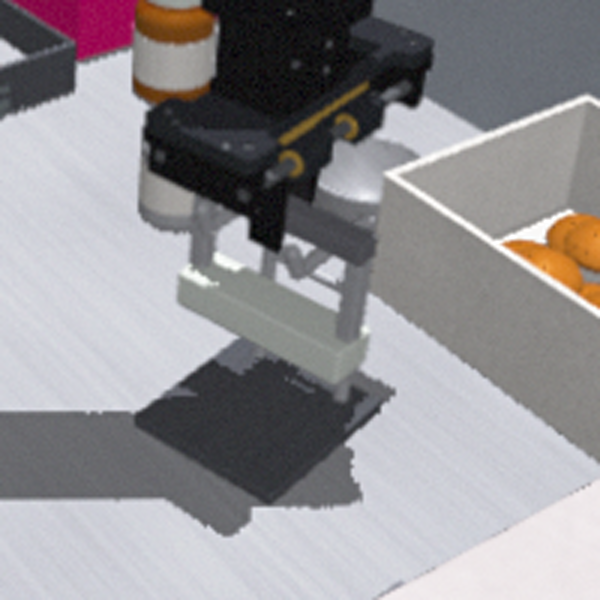

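The wrist force went from −3 N to +5 N, so the prongs now carry the bar. The upturned tip shows in front of it at (297,265). I'll release and retreat upward.

```bash
python3 -m inch '[[[0,0,0],[0,0,0]],[[0,0,0],[0,0,0]],[[0,0,0],[0,0,0]],[[0,0,0],[0,0,0]],[[0,0,0],[0,0,0]],[[0,0,0],[0,0,0]],[[0,0,0],[0,0,0]],[[0,0,0],[0,0,0]],[[0,0,0],[0,0,0]],[[0,0,0],[0,0,0]]]' 0
python3 -m inch '[[[0,0,-5],[0,0,0]],[[0,0,-10],[0,0,0]],[[0,0,-20],[0,0,0]],[[0,0,-20],[0,0,0]],[[0,0,-30],[0,0,0]],[[0,0,-30],[0,0,0]],[[0,0,-30],[0,0,0]],[[0,0,0],[0,0,0]],[[0,0,0],[0,0,0]],[[0,0,0],[0,0,0]]]'
python3 - <<'E'
from h import *
a=grab('side')['image'][170:400,230:540];b=grab('top')['image'][150:290,180:480]
cv2.imwrite('pics/end.png',np.vstack([cv2.resize(a,(465,345)),cv2.resize(b,(465,217))])[:,:,::-1])
E
```

```text
time: 19.9
position: [0.5774, -0.2476, 0.161]
tool_rot: [1.916, 2.49, 0.0]
ft_force: [-0.2, -0.2, -0.8]
grip_width: 0.975
time: 20.9
position: [0.577, -0.2472, 0.3052]
tool_rot: [-1.915, -2.489, 0.0]
ft_force: [-0.9, -0.1, -0.8]
grip_width: 0.998
```

View pics/end.png

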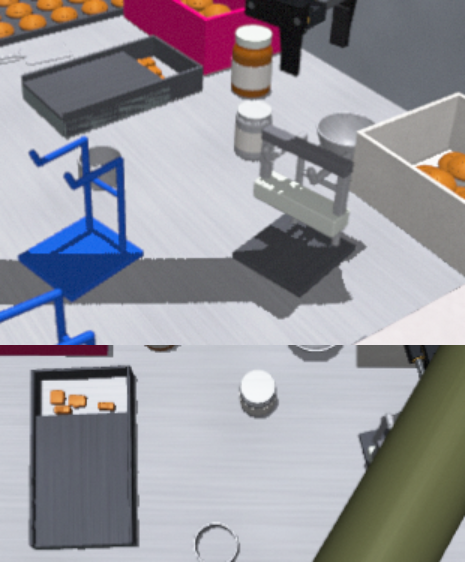

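The scraper hangs level on the stand with the gripper clear of it. All four pieces are in the trough, and the tin and cutter haven't moved.

```bash
python3 -c "from bench import close_job; close_job()"
```

```text
the job is handed in; nothing more can be done
```

The job is handed in. All four biscuit pieces are in the trough, and the scraper hangs by its bar on the grey hook stand. The robot clock read about 21 s.

- **Plate:** I gripped the scraper by its bar, set it just inside the near end of the deck, and pushed every piece over the edge in one stroke. Only the scraper touched the pieces. The last top view shows all four in the trough and the deck empty.
- **Hanging:** The wrist force went from −3 N to +5 N as the prongs took the weight. I then opened the gripper and lifted 14 cm clear. The last side view shows the bar level, with the gripper well away. The arm hid the hook in the last top view, so the hang is confirmed from the side only.
- **Other objects:** The tin, cutter, jar and bowl looked undisturbed in the views that showed them. I did not re-measure any bystander, and the spatula and brush were mostly out of the last crops.
- **Disagreements:** The measurements of the plate's centre line and yaw differed by about 4–7 mm and 1–2°. That was within the 10 mm of clearance on each side, and no rim contact showed in the forces. The two hook measurements agreed to about 2 mm.

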